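Find the full sugar canister by weight and hold it up

ROBOT

A 6-joint arm with a two-finger parallel gripper is mounted at the origin on a cart in front of the work surface, level with it; the furniture and walls round the work are solid. World frame = base frame: x ahead of the robot, y to its left, z up, the work surface at z = 0. Lengths are in m, angles in degrees, forces in N, time in s.
With the tool pointing down it reaches from about 0.3 to 0.75 m from the base axis. Payload 8.5 kg.
Tool frame: the origin (TCP) lies between the finger pads; the fingertips stand 17 mm ahead of it and the grasp point (between the pads) lies 2 mm behind it (env.tip_reach is the distance from the TCP to the fingertips, in m); z points along the fingers, y is the line along which they close (so a half turn about z gives the same grasp; the last joint's range is limited). The gripper opens to 85 mm and grips with 20 to 120 N. Pads are 22 mm wide; open, the fingers measure 114 mm over their backs; the gripper's body (76 mm by 85 mm) begins 54 mm behind the grasp point. The pads swing forward as they close: fully open they stand 13 mm farther back than shut.
Start: joints at [-75.533, 21.807, 74.336, -0, 83.858, -12.336], TCP at [0.248, -0.491, 0.221] pointing down, gripper open.
Joint ranges: [-178.18, 178.18], [-50.72, 133.34], [12.68, 142.11], [-81.47, 261.47], [9.98, 163.14], [-165.26, 165.26]. Speed limits (degrees/s): [136.94, 136.94, 180, 180, 180, 180].

INTERFACE

Orientations are given as a 3x3 rotation matrix whose columns are the frame's x, y, z axes.
In Python, from rig import env, viewer gives the robot as it stands.
- The arm moves only by the tool move_arm, never from a script. Its argument "motion" is a list of rows, each a list of 2 entries, a list of its own where there are three numbers: the shift along the tool's x, y, z normalised to -1 to 1, where 1 is 50 mm, then the turn, a rotation vector about the tool's x, y, z normalised to -1 to 1, where 1 is 8 degrees. A call has 1 to 20 rows; each row shifts and turns the commanded pose from where the row before left it, along the tool's axes as they then stand; what a row does not reach is not made up. A row lasts 1/10 s, in which the tool goes at most 50 mm and 8.59 degrees, less where a joint would pass 70% of its speed; a pose out of reach is approached as far as the arm can. A call with a number of a shift or a turn outside -1 to 1 is refused whole. A call with a gripper value outside its range is refused whole. "claw" is the closure, from 0 (fully open) to 1 (shut), set as the call begins (left out, the last holds). The fingers move at their own pace and stop on an object; "force" is the grip in N (left out, the last holds). Time passes only in rows, so rows that do not move let the fingers close. It gives the time, the measured TCP pose, the force, the opening and the grip force at its end, in the units of the state.
- env.observe(): the state, without advancing time (a new reading comes with each control period).
- viewer.get_image(name): name is "scene" or "top"; returns a dict with "frame" (400x640x3 uint8, red, green, blue), "depth" (400x640 float32, m along the optical axis (not along the pixel's ray), 0 where there is no reading), "fx", "fy", "cx", "cy" (pixels), "eye" and "attitude" of the camera in the world. Camera axes: x right, y up, looking along -z (the intrinsics and any distortion apply to the point x, -y, -z); pixel columns grow to the right and rows downward; lengths in m; the calibration is good to about 2 mm. A picture is of the moment at which its call begins.
- env.close_job(): hands the job in; it is judged then, once.
The state is a dict: "time_s": time; "q": joint angles; "qvel": joint speeds; "joint_efforts": joint torques, N m; "position": TCP position; "tool_rot": TCP orientation; "ft_force": force on the tool from outside, world axes, zero at the start; "wrist_torque": the same for the moment, N m; "grip_width": finger opening in m; "gripper_force": force on a finger pad.
Only numpy, scipy, OpenCV 4.12 (cv2) and the standard library are available. Lean on these libraries where they do the work, as an engineer would, in place of code of your own. Each camera call takes 0.05 s, during which the arm holds its last target. There are 200 camera calls.

TASK

Of the three identical closed sugar canisters in the open front part of the worktop (not the one at the back by the coasters) two are nearly empty and one is full: heft them to find out which, set the two light ones down gently in the two round wells of the wooden stand, and finish holding the full one up, upright and still, with at least 12 cm of air under it. The program ends while the gripper holds it, so do not put it down or let go; do not tip or drop a canister, and leave the mug, the scoop and the little bowl where they are.

Things in the scene. Friction and masses are not known exactly. Their poses are not given: they have to be found in the camera images.
- tin_a: black closed round canister, 77 mm across, 100 mm high; lid fixed on, its top 87 mm up; small round knob 20 mm across from 87 to 100 mm up, to pick it up by. Origin: centre of the underside, z up. Looks like the other two; nearly empty it weighs 0.3 to 0.4 kg, full 0.63 to 0.77 kg; which place has the full one varies. (A similar one far back by the coasters is fixed, not one of the three.)
- tin_b: black closed round canister, 77 mm across, 100 mm high; lid fixed on, its top 87 mm up; small round knob 20 mm across from 87 to 100 mm up, to pick it up by. Origin: centre of the underside, z up. Looks like the other two; nearly empty it weighs 0.3 to 0.4 kg, full 0.63 to 0.77 kg; which place has the full one varies. (A similar one far back by the coasters is fixed, not one of the three.)
- tin_c: black closed round canister, 77 mm across, 100 mm high; lid fixed on, its top 87 mm up; small round knob 20 mm across from 87 to 100 mm up, to pick it up by. Origin: centre of the underside, z up. Looks like the other two; nearly empty it weighs 0.3 to 0.4 kg, full 0.63 to 0.77 kg; which place has the full one varies. (A similar one far back by the coasters is fixed, not one of the three.)
- stand: fixed light wooden stand, 170 x 250 x 26 mm, with two round wells side by side along its y axis and, in front of them (towards its -x), a long groove with a teaspoon lying in it (the spoon is part of the stand). Origin: centre of the underside, z up
- well_left (a point): centre of the mouth of the stand's left (its +y) round well (86 mm across with a small chamfer, 16 mm deep), level with the stand's top, which is 26 mm above the worktop; a seated canister's underside is thus 10 mm above the worktop
- well_right (a point): centre of the mouth of the stand's right (its -y) round well (86 mm across with a small chamfer, 16 mm deep), level with the stand's top, which is 26 mm above the worktop; a seated canister's underside is thus 10 mm above the worktop
- mug: ochre and brown glazed mug, 120 x 87 x 72 mm with its handle. Bystander, to be left where it is. Origin: centre of the underside
- scoop: brass coffee scoop, 42 x 82 x 25 mm. Bystander, to be left where it is. Origin: centre of the underside
- bowl: little yellow pinch bowl, 52 mm across, 18 mm high. Bystander, to be left where it is. Origin: centre of the underside
Not all that is in view belongs to the job. Leave any blue or pink look-alike of the tin_a alone. What is shaped like the tin_c but purple is not meant.

How it is judged:
By the outcome, as a careful person would: the job done as asked, in the order asked, and still so for the second after the job is handed in, while the arm keeps its last pose, push and grip.
It also fails if it takes over 72 s, if anything falls off the work surface, if the arm or the gripper's body presses on something with over 40 N, if the wrist force passes 120 N, or if a joint passes its speed limit or range.

## Working session

There is one attempt and no reset: what is moved stays moved. The work goes in short steps, Python scripts to look and compute and a tool call to move; the robot and the scene stay as the last step left them, time stands still between calls to the robot, and variables do not carry over. Pictures are saved under pics/ and viewed, at most 10 in all, crops included, and the job is handed in when it is done.

Besides the shell and the picture viewer there is one more tool, called after "Call:" as name(argument=value, ...) on one line, values as JSON. move_arm: Moves the arm, as the interface text tells. Scaled input: -1 to 1 covers 50 mm each way for a shift and 8 degrees each way for a turn. Its arguments: {"type":"object","properties":{"motion":{"type":"array","items":{"type":"array"}},"claw":{"type":"number"},"force":{"type":"number"}},"required":["motion"]}

```bash
mkdir -p pics
python3 - <<'E'
from rig import env, viewer
import cv2, numpy as np
for n in ("scene","top"):
    d=viewer.get_image(n); cv2.imwrite(f"pics/{n}0.png",d["frame"][:,:,::-1]); np.savez(f"{n}0.npz",**d)
    print(n,d["fx"],d["fy"],d["cx"],d["cy"],np.round(d["eye"],3),np.round(d["attitude"],3).tolist(),d.keys())
o=env.observe(); print(o); print(env.tip_reach)
E
```

```text
scene 396.41491168366304 396.41491168366304 312.083145272883 197.2775980664801 [-0.24   0.5    0.851] [[-0.464, 0.574, -0.674], [-0.886, -0.298, 0.356], [0.003, 0.762, 0.647]] dict_keys(['frame', 'depth', 'fx', 'fy', 'cx', 'cy', 'eye', 'attitude'])
top 518.0345654357571 518.0345654357571 321.27296201668673 193.9844972303064 [0.322 0.057 1.424] [[0.024, 0.986, -0.165], [-0.999, 0.028, 0.021], [0.025, 0.164, 0.986]] dict_keys(['frame', 'depth', 'fx', 'fy', 'cx', 'cy', 'eye', 'attitude'])
{'time_s': 0.1, 'q': array([-7.55314498e+01,  2.18378628e+01,  7.43793549e+01, -1.20138206e-03,
        8.38583879e+01, -1.23350594e+01]), 'qvel': array([-0.04128304,  0.03359509, -0.23759021,  0.09537834,  0.10651127,
       -0.00512645]), 'joint_efforts': array([ 3.19392704e-03, -4.49221623e+01, -2.31655508e+01, -1.65271567e-04,
        3.70303838e-03, -1.22092067e-05]), 'position': array([ 0.24794153, -0.49063178,  0.21997288]), 'tool_rot': array([[ 8.92556440e-01,  4.50935560e-01, -3.49878258e-04],
       [ 4.50935620e-01, -8.92555571e-01,  1.27250737e-03],
       [ 2.61533036e-04, -1.29355722e-03, -9.99999129e-01]]), 'ft_force': array([-0.32330044, -0.34360023,  0.21759659]), 'wrist_torque': array([-0.00880968, -0.01143656, -0.02272906]), 'gripper_force': 0.0, 'grip_width': 0.08521956850906794}
0.017
```

View pics/scene0.png

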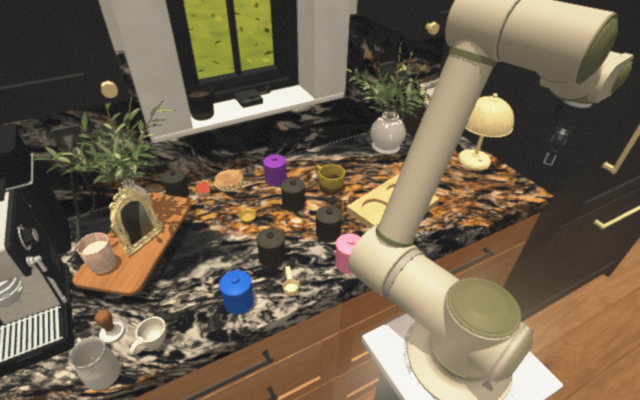

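View pics/top0.png

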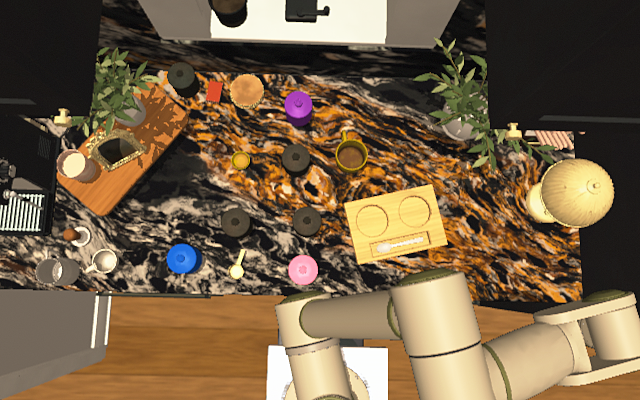

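The top view shows the three black tins near (295,158), (236,222) and (306,222). The wells are near (372,220) and (415,209), the mug at (350,155), the bowl at (241,160) and the scoop at (238,264).

```bash
cat > h.py <<'E'
import numpy as np, cv2
def cloud(d):
    v,u=np.mgrid[:400,:640]; z=d["depth"]
    p=np.stack([(u-d["cx"])/d["fx"]*z,-(v-d["cy"])/d["fy"]*z,-z],-1)
    return p@np.array(d["attitude"]).T+d["eye"]
def ray(d,u,v,h):
    r=np.array(d["attitude"])@[(u-d["cx"])/d["fx"],-(v-d["cy"])/d["fy"],-1]
    e=np.array(d["eye"]); return e+r*(h-e[2])/r[2]
def lid(d,u,v,zlo=.08,zhi=.092,w=30,P=None):
    P=cloud(d) if P is None else P
    u,v=int(u),int(v); m=np.zeros((400,640),np.uint8)
    m[v-w:v+w,u-w:u+w]=1
    m&=((P[...,2]>zlo)&(P[...,2]<zhi)).astype(np.uint8)
    c=max(cv2.findContours(m,0,2)[0],key=cv2.contourArea)
    return cv2.minEnclosingCircle(c)
E
python3 - <<'E'
from h import *
d=dict(np.load("top0.npz")); P=cloud(d)
for n,u,v in (("back",295,158),("left",236,222),("right",306,222),("pink",302,269),("blue",183,258),("purple",298,107)):
    (a,b),r=lid(d,u,v,.075,.11,P=P); print(n,a,b,r,ray(d,a,b,.087).round(4), "knob z",np.percentile(P[v-25:v+25,u-25:u+25,2],[5,50,99]).round(3))
# stand
hsv=cv2.cvtColor(d["frame"],cv2.COLOR_RGB2HSV)
m=((P[...,2]>.018)&(P[...,2]<.034)).astype(np.uint8); m[:, :335]=0;m[:,455:]=0;m[:178]=0;m[270:]=0
c=max(cv2.findContours(m,0,2)[0],key=cv2.contourArea); r=cv2.minAreaRect(c); print(r)
bx=np.array([ray(d,*q,.026) for q in cv2.boxPoints(r)]); print(bx.round(4), bx.mean(0))
# wells: depth-based holes inside the stand
h=((P[...,2]<.018)).astype(np.uint8); k=np.zeros_like(h); cv2.fillPoly(k,[c],1); h&=k
for cc in cv2.findContours(h,0,2)[0]:
    if cv2.contourArea(cc)>100: 
        (a,b),rr=cv2.minEnclosingCircle(cc); print("well",a,b,rr,cv2.boundingRect(cc),ray(d,a,b,.026).round(4))
for n,u,v,h in (("mug",350,155,.07),("scoop",238,264,.02),("bowl",241,160,.018)): print(n,ray(d,u,v,h).round(3))
cv2.imwrite("pics/z.png",cv2.resize(d["frame"][140:290,200:460,::-1],None,fx=3,fy=3,interpolation=cv2.INTER_CUBIC))
E
```

```text
back 295.7281188964844 157.03750610351562 14.309642791748047 [0.6427 0.0988 0.087 ] knob z [-0.005  0.001  0.098]
left 235.34210205078125 221.65789794921875 14.897026062011719 [0.4668 0.249  0.087 ] knob z [-0.005  0.001  0.096]
right 306.6363525390625 220.18182373046875 14.637603759765625 [0.4756 0.0651 0.087 ] knob z [-0.005  0.001  0.099]
pink 302.90625 269.0 15.039923667907715 [0.3501 0.071  0.087 ] knob z [-0.005  0.002  0.168]
blue 181.47457885742188 257.8559265136719 15.315707206726074 [0.3706 0.3809 0.087 ] knob z [-0.005  0.002  0.098]
purple 298.057373046875 104.10655975341797 14.100966453552246 [0.7889 0.0972 0.087 ] knob z [-0.005  0.002  0.097]
((395.377197265625, 223.0277099609375), (62.774356842041016, 92.35224914550781), 77.27564239501953)
[[ 0.5337 -0.0336  0.026 ]
 [ 0.5974 -0.2816  0.026 ]
 [ 0.4295 -0.3173  0.026 ]
 [ 0.3688 -0.0735  0.026 ]] [ 0.48234455 -0.17649855  0.026     ]
well 401.0 244.5 30.10408592224121 (371, 231, 61, 25) [ 0.4235 -0.1913  0.026 ]
well 372.2045593261719 221.2045440673828 16.741220474243164 (356, 205, 33, 31) [ 0.4847 -0.1128  0.026 ]
well 414.52630615234375 210.8947296142578 15.963000297546387 (399, 195, 31, 31) [ 0.5161 -0.2285  0.026 ]
mug [ 0.657 -0.046  0.07 ]
scoop [0.36  0.246 0.02 ]
bowl [0.646 0.252 0.018]
```

View pics/z.png

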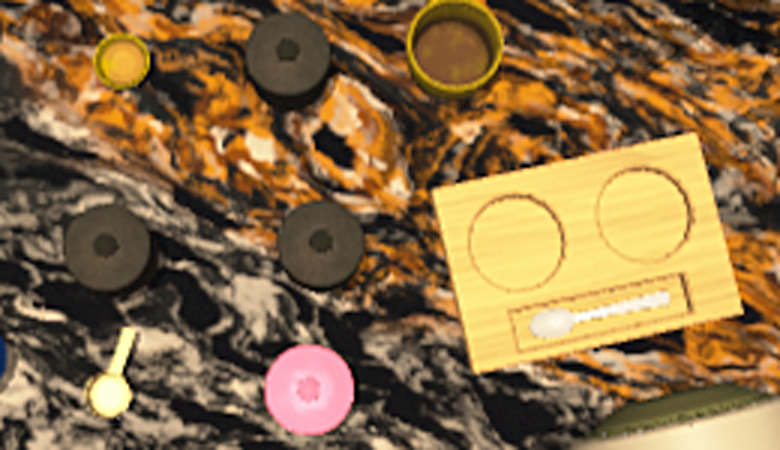

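Run:
```python
from h import *
d=dict(np.load("top0.npz"))
for n,u,v in (("back",288,49),("left",106,245),("right",321,241)): print(n,ray(d,200+(u-1)/3,140+(v-1)/3,.1).round(4))
for n,u,v in (("wl",516.5,242),("wr",645,215)): print(n,ray(d,200+(u-1)/3,140+(v-1)/3,.026).round(4))
```

```text
back [0.6423 0.0986 0.1   ]
left [0.4662 0.248  0.1   ]
right [0.4746 0.0649 0.1   ]
wl [ 0.487  -0.1117  0.026 ]
wr [ 0.5149 -0.2289  0.026 ]
```

Call:
move_arm(motion=[[[0, 0, 0], [0, 0, 0.67]], [[0, 0, 0], [0, 0, 0.67]], [[0, 0, 0], [0, 0, 0.67]], [[0, 0, 0], [0, 0, 0.67]], [[0, 0, 0], [0, 0, 0.67]], [[0.2, -0.5, 0], [0, 0, 0]], [[0.3, -0.74, 0], [0, 0, 0]], [[0.3, -0.74, 0], [0, 0, 0]], [[0.3, -0.74, 0], [0, 0, 0]], [[0.3, -0.74, 0], [0, 0, 0]], [[0.3, -0.74, 0], [0, 0, 0]], [[0.3, -0.74, 0], [0, 0, 0]], [[0.3, -0.74, 0], [0, 0, 0]], [[0.3, -0.74, 0], [0, 0, 0]], [[0.3, -0.74, 0], [0, 0, 0]], [[0.3, -0.74, 0], [0, 0, 0]], [[0.3, -0.74, 0], [0, 0, 0]], [[0.3, -0.74, 0], [0, 0, 0]], [[0.3, -0.74, 0], [0, 0, 0]], [[0.3, -0.74, 0], [0, 0, 0]]], claw=0.5, force=60)

```text
time_s: 2.1
position: [0.4682, 0.0538, 0.2204]
tool_rot: [[1.0, 0.0, -0.0], [0.0, -1.0, -0.0], [-0.0, 0.0, -1.0]]
ft_force: [0.5, -0.6, -0.3]
grip_width: 0.0432
gripper_force: 0.0
```

Call:
move_arm(motion=[[[0.14, -0.23, 0.4], [0, 0, 0]], [[0, 0, 0.6], [0, 0, 0]], [[0, 0, 0.5], [0, 0, 0]], [[0, 0, 0.3], [0, 0, 0]], [[0, 0, 0.2], [0, 0, 0]], [[0, 0, 0.1], [0, 0, 0]], [[0, 0, 0.1], [0, 0, 0]], [[0, 0, 0], [0, 0, 0]]])

```text
time_s: 2.9
position: [0.475, 0.0636, 0.1105]
tool_rot: [[1.0, -0.0, -0.0], [-0.0, -1.0, 0.0], [-0.0, -0.0, -1.0]]
ft_force: [-0.0, 0.0, -0.1]
grip_width: 0.0428
gripper_force: 0.0
```

Run:
```python
from rig import env, viewer
import cv2, numpy as np
o=env.observe(); print(o["position"],o["ft_force"],o["grip_width"])
a=viewer.get_image("scene")["frame"][170:290,230:390,::-1]
cv2.imwrite("pics/c1.png",cv2.resize(a,None,fx=5,fy=5,interpolation=cv2.INTER_CUBIC))
```

```text
[0.4749865  0.06357056 0.11048259] [-0.02649302  0.0075303  -0.11696947] 0.04282611066782793
```

View pics/c1.png

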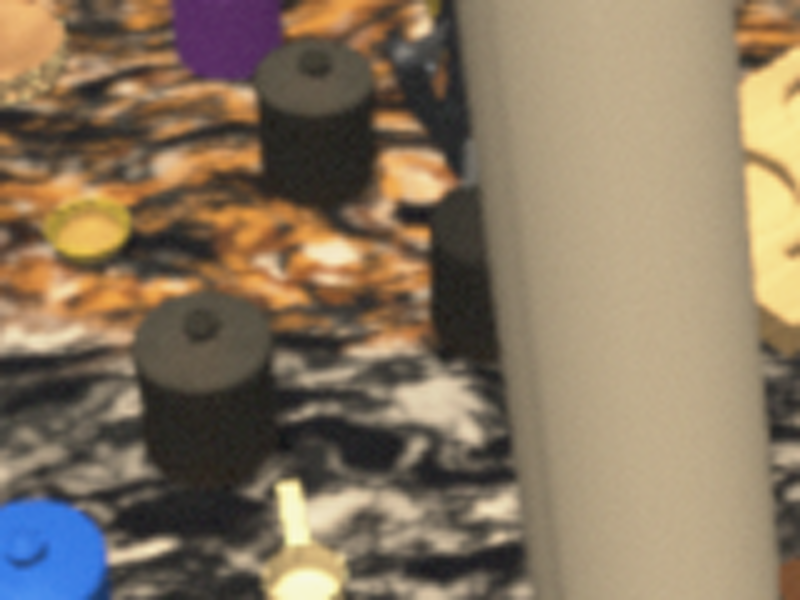

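The arm hides the target tin, but the finger at (465,160) in the crop is just above its lid. There is no contact force, so I'm closing on the knob.

Call:
move_arm(motion=[[[0, 0, 0.03], [0, 0, 0]], [[0, 0, 0], [0, 0, 0]], [[0, 0, 0], [0, 0, 0]], [[0, 0, 0], [0, 0, 0]], [[0, 0, 0], [0, 0, 0]], [[0, 0, 0], [0, 0, 0]]], claw=1, force=40)

```text
time_s: 3.55
position: [0.475, 0.0636, 0.1091]
tool_rot: [[1.0, 0.0, 0.0], [0.0, -1.0, 0.0], [0.0, -0.0, -1.0]]
ft_force: [-0.6, 0.4, -0.0]
grip_width: 0.0003
gripper_force: 0.0
```

The fingers shut on nothing, so I'm looking before going on.

Run:
```python
from rig import env, viewer
from h import *
d=viewer.get_image("top"); np.savez("top1.npz",**d)
a=d["frame"][180:260,260:360,::-1]
cv2.imwrite("pics/c2.png",cv2.resize(a,None,fx=6,fy=6,interpolation=cv2.INTER_CUBIC))
print(ray(d,306.6,220.2,.1), env.observe()["ft_force"])
```

```text
[0.47409798 0.06508657 0.1       ] [0.33619558 0.16593598 0.3757918 ]
```

View pics/c2.png

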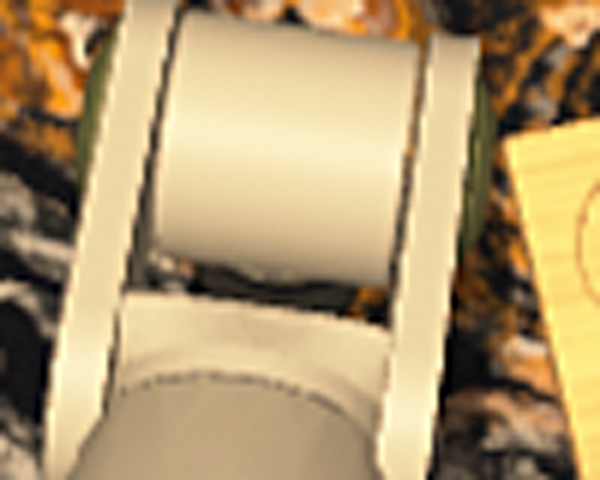

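The wrist hides everything, so that view is no help. I'll reopen and go lower in small steps, watching the force.

Call:
move_arm(motion=[[[0, 0, 0], [0, 0, 0]], [[0, 0, 0], [0, 0, 0]], [[0, 0, 0], [0, 0, 0]], [[0, 0, 0], [0, 0, 0]], [[0, 0, 0.04], [0, 0, 0]], [[0, 0, 0.04], [0, 0, 0]], [[0, 0, 0], [0, 0, 0]]], claw=0.5)

```text
time_s: 4.3
position: [0.4748, 0.0636, 0.1047]
tool_rot: [[1.0, 0.0, -0.001], [0.0, -1.0, 0.0], [-0.001, -0.0, -1.0]]
ft_force: [0.1, -0.1, 0.3]
grip_width: 0.0429
gripper_force: 0.0
```

Call:
move_arm(motion=[[[0, 0, 0], [0, 0, 0]], [[0, 0, 0], [0, 0, 0]], [[0, 0, 0], [0, 0, 0]], [[0, 0, 0], [0, 0, 0]], [[0, 0, 0], [0, 0, 0]]], claw=1)

```text
time_s: 4.8
position: [0.475, 0.0636, 0.1051]
tool_rot: [[1.0, -0.0, 0.0], [-0.0, -1.0, 0.0], [0.0, -0.0, -1.0]]
ft_force: [0.0, 0.2, 0.4]
grip_width: 0.0002
gripper_force: 0.0
```

Run:
```python
from rig import env, viewer
from h import *
d0=dict(np.load("scene0.npz")); P0=cloud(d0)
for n,x,y in (("back",.6425,.0987),("left",.4665,.2485),("right",.475,.065)):
    for nm,D in (("scene0",P0),("top0",cloud(dict(np.load("top0.npz"))))):
        m=(abs(D[...,0]-x)<.06)&(abs(D[...,1]-y)<.06)&(D[...,2]>.07)&(D[...,2]<.15)
        Q=D[m]; k=Q[Q[:,2]>np.percentile(Q[:,2],50)]
        L=Q
        print(n,nm,len(Q),"x",np.percentile(Q[:,0],[2,98]).round(3),"y",np.percentile(Q[:,1],[2,98]).round(3),"z",np.percentile(Q[:,2],[20,50,80,99]).round(3))
d=viewer.get_image("scene"); P=cloud(d)
# finger/gripper points visible
m=(abs(P[...,0]-.475)<.08)&(abs(P[...,1]-.0636)<.08)&(P[...,2]>.06)&(P[...,2]<.2)
v,u=np.where(m); Q=P[m]; o=np.argsort(Q[:,2])[::12]
print(np.c_[u[o],v[o],Q[o].round(3)][:40])
cv2.imwrite("pics/c3.png",cv2.resize(d["frame"][150:270,260:360,::-1],None,fx=5,fy=5,interpolation=cv2.INTER_CUBIC))
```

```text
back scene0 345 x [0.605 0.675] y [0.069 0.139] z [0.079 0.082 0.085 0.096]
back top0 642 x [0.609 0.679] y [0.066 0.133] z [0.08  0.084 0.087 0.098]
left scene0 518 x [0.429 0.498] y [0.22  0.289] z [0.08  0.082 0.085 0.097]
left top0 685 x [0.433 0.503] y [0.216 0.284] z [0.08  0.083 0.087 0.098]
right scene0 432 x [0.438 0.506] y [0.035 0.104] z [0.079 0.082 0.085 0.097]
right top0 672 x [0.443 0.511] y [0.03  0.098] z [0.081 0.084 0.087 0.099]
[[3.16e+02 2.20e+02 4.88e-01 1.02e-01 6.00e-02]
 [3.22e+02 2.25e+02 4.59e-01 9.90e-02 6.40e-02]
 [3.24e+02 2.25e+02 4.53e-01 9.60e-02 6.80e-02]
 [3.17e+02 2.20e+02 4.76e-01 1.06e-01 7.20e-02]
 [3.18e+02 2.15e+02 4.88e-01 9.60e-02 7.80e-02]
 [3.27e+02 2.23e+02 4.46e-01 9.00e-02 7.90e-02]
 [3.23e+02 2.22e+02 4.54e-01 9.90e-02 8.00e-02]
 [3.18e+02 2.17e+02 4.78e-01 1.02e-01 8.00e-02]
 [3.27e+02 2.22e+02 4.48e-01 8.90e-02 8.10e-02]
 [3.22e+02 2.20e+02 4.61e-01 9.80e-02 8.20e-02]
 [3.19e+02 2.11e+02 4.97e-01 8.80e-02 8.20e-02]
 [3.18e+02 2.14e+02 4.87e-01 9.70e-02 8.30e-02]
 [3.22e+02 2.08e+02 5.03e-01 7.50e-02 8.30e-02]
 [3.19e+02 2.12e+02 4.92e-01 9.10e-02 8.40e-02]
 [3.24e+02 2.07e+02 5.04e-01 6.80e-02 8.40e-02]
 [3.24e+02 2.13e+02 4.81e-01 8.10e-02 8.50e-02]
 [3.24e+02 2.11e+02 4.85e-01 7.90e-02 8.80e-02]
 [3.21e+02 1.89e+02 4.84e-01 9.10e-02 1.74e-01]
 [3.19e+02 1.93e+02 4.62e-01 1.09e-01 1.83e-01]
 [3.20e+02 1.89e+02 4.68e-01 1.03e-01 1.90e-01]
 [3.17e+02 1.89e+02 4.63e-01 1.14e-01 1.98e-01]]
```

View pics/c3.png

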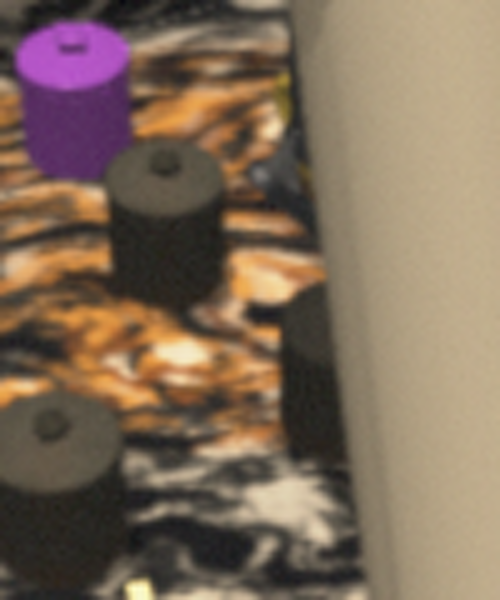

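Call:
move_arm(motion=[[[0, 0, 0], [0, 0, 0]], [[0, 0, 0], [0, 0, 0]], [[0, 0, 0], [0, 0, 0]], [[0, 0, 0], [0, 0, 0]], [[0, 0, 0.04], [0, 0, 0]], [[0, 0, 0.04], [0, 0, 0]], [[0, 0, 0], [0, 0, 0]]], claw=0.5)

```text
time_s: 5.55
position: [0.4748, 0.0636, 0.1007]
tool_rot: [[1.0, 0.0, -0.001], [0.0, -1.0, 0.0], [-0.001, -0.0, -1.0]]
ft_force: [-0.6, 0.1, 0.5]
grip_width: 0.0427
gripper_force: 0.0
```

Call:
move_arm(motion=[[[0, 0, 0], [0, 0, 0]], [[0, 0, 0], [0, 0, 0]], [[0, 0, 0], [0, 0, 0]], [[0, 0, 0], [0, 0, 0]], [[0, 0, 0], [0, 0, 0]]], claw=1)

```text
time_s: 6.05
position: [0.475, 0.0636, 0.1011]
tool_rot: [[1.0, 0.0, 0.0], [0.0, -1.0, -0.0], [0.0, 0.0, -1.0]]
ft_force: [-0.3, -0.0, -0.1]
grip_width: -0.0001
gripper_force: 0.0
```

Call:
move_arm(motion=[[[0, 0, 0.03], [0, 0, 0]], [[0, 0, 0], [0, 0, 0]]])

```text
time_s: 6.25
position: [0.4749, 0.0636, 0.0994]
tool_rot: [[1.0, 0.0, -0.0], [0.0, -1.0, 0.0], [-0.0, -0.0, -1.0]]
ft_force: [0.1, -0.6, 0.0]
grip_width: 0.0001
gripper_force: 0.0
```

Call:
move_arm(motion=[[[0, 0, -0.6], [0, 0, 0]], [[0, 0, -0.6], [0, 0, 0]], [[0, 0, -0.6], [0, 0, 0]], [[0, -0.6, -0.2], [0, 0, 0]], [[0, -0.8, 0], [0, 0, 0]], [[0, -0.8, 0], [0, 0, 0]], [[0, 0, 0], [0, 0, 0]], [[0, 0, 0], [0, 0, 0]]], claw=0.5)

```text
time_s: 7.05
position: [0.4747, 0.174, 0.1993]
tool_rot: [[1.0, 0.002, -0.0], [0.002, -1.0, -0.0], [-0.0, 0.0, -1.0]]
ft_force: [0.4, -0.1, -0.1]
grip_width: 0.0425
gripper_force: 0.0
```

Run:
```python
from rig import env, viewer
from h import *
print(env.observe()["position"])
f=[]
for n in ("scene","top"):
    d=viewer.get_image(n); np.savez(n+"2.npz",**d); f.append(d["frame"])
a=cv2.resize(f[0][100:280,200:400],None,fx=2,fy=2,interpolation=cv2.INTER_CUBIC)
b=cv2.resize(f[1][120:300,180:380],None,fx=2,fy=2,interpolation=cv2.INTER_CUBIC)
cv2.imwrite("pics/c4.png",np.hstack([a,b])[:,:,::-1])
```

```text
[0.47473212 0.17404328 0.19933719]
```

View pics/c4.png

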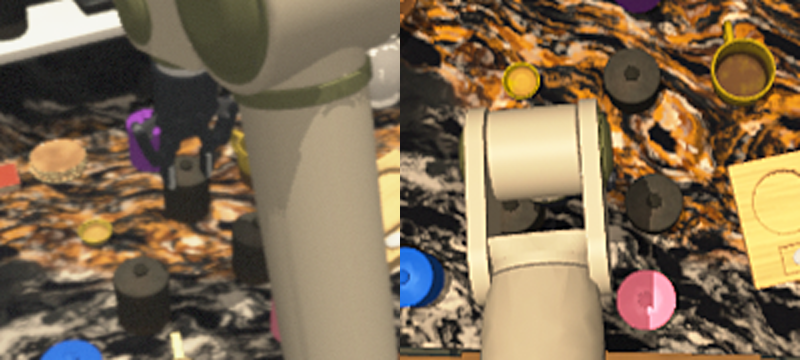

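In the scene view the fingertips show at (286,194) and (304,190), and all the tins stand undisturbed. I'll measure where the tips are in the world.

Run:
```python
from h import *
d=dict(np.load("scene2.npz")); P=cloud(d)
m=(abs(P[...,0]-.475)<.1)&(abs(P[...,1]-.174)<.1)&(P[...,2]>.12)&(P[...,2]<.3)
v,u=np.where(m); Q=P[m]
for lo,hi in((278,295),(296,312)):
    k=(u>=lo)&(u<hi)&(v>170); o=np.argsort(Q[k][:,2])[:24:2]; print(np.c_[u[k][o],v[k][o],Q[k][o].round(3)])
for t in ((286,194),(304,190)): print(P[t[1]-3:t[1]+4,t[0]].round(3))
t=dict(np.load("top2.npz")); (a,b),r=lid(t,306,220,.075,.11); print("tin now",a,b,r,ray(t,a,b,.087))
# where should the claimed tips project?
R=np.array(d["attitude"])
for p in ((.4747,.174+.021,.1823),(.4747,.174-.021,.1823)):
    c=R.T@(np.array(p)-d["eye"]); print(d["cx"]+d["fx"]*c[0]/-c[2], d["cy"]-d["fy"]*c[1]/-c[2])
```

```text
[[2.85e+02 1.94e+02 4.68e-01 2.03e-01 2.12e-01]
 [2.86e+02 1.94e+02 4.64e-01 2.02e-01 2.14e-01]
 [2.87e+02 1.93e+02 4.64e-01 1.99e-01 2.17e-01]
 [2.85e+02 1.92e+02 4.68e-01 2.03e-01 2.19e-01]
 [2.86e+02 1.93e+02 4.61e-01 2.03e-01 2.20e-01]
 [2.84e+02 1.91e+02 4.69e-01 2.05e-01 2.21e-01]
 [2.87e+02 1.92e+02 4.62e-01 2.00e-01 2.21e-01]
 [2.87e+02 1.91e+02 4.65e-01 1.99e-01 2.22e-01]
 [2.82e+02 1.91e+02 4.70e-01 2.10e-01 2.23e-01]
 [2.85e+02 1.91e+02 4.65e-01 2.04e-01 2.24e-01]
 [2.85e+02 1.90e+02 4.67e-01 2.03e-01 2.25e-01]
 [2.84e+02 1.90e+02 4.67e-01 2.05e-01 2.26e-01]]
[[3.00e+02 1.85e+02 4.83e-01 1.54e-01 2.12e-01]
 [3.02e+02 1.87e+02 4.72e-01 1.53e-01 2.13e-01]
 [3.03e+02 1.87e+02 4.69e-01 1.52e-01 2.14e-01]
 [3.04e+02 1.87e+02 4.66e-01 1.51e-01 2.17e-01]
 [3.00e+02 1.84e+02 4.81e-01 1.55e-01 2.17e-01]
 [3.02e+02 1.86e+02 4.71e-01 1.54e-01 2.17e-01]
 [3.06e+02 1.85e+02 4.68e-01 1.44e-01 2.19e-01]
 [3.00e+02 1.83e+02 4.82e-01 1.54e-01 2.19e-01]
 [3.07e+02 1.84e+02 4.69e-01 1.41e-01 2.20e-01]
 [3.03e+02 1.86e+02 4.65e-01 1.54e-01 2.22e-01]
 [3.06e+02 1.84e+02 4.68e-01 1.44e-01 2.23e-01]
 [3.05e+02 1.85e+02 4.65e-01 1.48e-01 2.23e-01]]
[[0.464 0.202 0.224]
 [0.463 0.202 0.221]
 [0.461 0.203 0.22 ]
 [0.464 0.202 0.214]
 [0.626 0.134 0.064]
 [0.627 0.133 0.059]
 [0.627 0.134 0.055]]
[[0.466 0.151 0.217]
 [0.461 0.153 0.217]
 [0.614 0.078 0.076]
 [0.613 0.078 0.073]
 [0.617 0.076 0.065]
 [0.617 0.076 0.06 ]
 [0.615 0.077 0.059]]
tin now 306.6247253417969 220.19146728515625 14.647161483764648 [0.4756122  0.06510558 0.087     ]
287.2519003452842 200.37201190183586
301.81837321479037 195.54054167134134
```

The real fingertips sit about 13 mm above the reported TCP height, where 17 mm below was claimed. That explains the empty grips, so I'll go lower by that amount.

Call:
move_arm(motion=[[[0, 0.5, 0], [0, 0, 0]], [[0, 0.8, 0], [0, 0, 0]], [[0, 0.86, 0.2], [0, 0, 0]], [[0, 0, 0.6], [0, 0, 0]], [[0, 0, 0.6], [0, 0, 0]], [[0, 0, 0.4], [0, 0, 0]], [[0, 0, 0.2], [0, 0, 0]], [[0, 0, 0.1], [0, 0, 0]], [[0, 0, 0.1], [0, 0, 0]], [[0, 0, 0.08], [0, 0, 0]], [[0, 0, 0], [0, 0, 0]]], claw=0.6)

```text
time_s: 8.25
position: [0.475, 0.0656, 0.0856]
tool_rot: [[1.0, 0.0, 0.0], [0.0, -1.0, -0.0], [0.0, 0.0, -1.0]]
ft_force: [-0.3, -0.5, 0.8]
grip_width: 0.0345
gripper_force: 0.0
```

Call:
move_arm(motion=[[[0, 0, 0], [0, 0, 0]], [[0, 0, 0], [0, 0, 0]], [[0, 0, 0], [0, 0, 0]], [[0, 0, 0], [0, 0, 0]], [[0, 0, 0], [0, 0, 0]]], claw=1)

```text
time_s: 8.75
position: [0.4759, 0.0662, 0.0875]
tool_rot: [[1.0, 0.0, 0.004], [0.0, -1.0, 0.001], [0.004, -0.001, -1.0]]
ft_force: [-2.7, 3.6, 17.0]
grip_width: 0.0004
gripper_force: 14.0
```

Call:
move_arm(motion=[[[0, 0, -0.1], [0, 0, 0]], [[0, 0, 0], [0, 0, 0]], [[0, 0, 0], [0, 0, 0]], [[0, 0, 0], [0, 0, 0]], [[0, 0, 0.1], [0, 0, 0]], [[0, 0, 0.08], [0, 0, 0]], [[0, 0, 0.07], [0, 0, 0]], [[0, 0, 0], [0, 0, 0]]], claw=0.6)

```text
time_s: 9.55
position: [0.4746, 0.0656, 0.0774]
tool_rot: [[1.0, 0.0, -0.001], [0.0, -1.0, 0.0], [-0.001, -0.0, -1.0]]
ft_force: [0.1, 0.9, -0.7]
grip_width: 0.0342
gripper_force: 0.0
```

Call:
move_arm(motion=[[[0, 0, 0], [0, 0, 0]], [[0, 0, 0], [0, 0, 0]], [[0, 0, 0], [0, 0, 0]], [[0, 0, 0], [0, 0, 0]], [[0, 0, 0], [0, 0, 0]]], claw=1)

```text
time_s: 10.05
position: [0.475, 0.0658, 0.0782]
tool_rot: [[1.0, 0.0, 0.0], [0.0, -1.0, 0.0], [0.0, -0.0, -1.0]]
ft_force: [0.3, 3.0, 2.2]
grip_width: 0.0158
gripper_force: 39.1
```

Call:
move_arm(motion=[[[0, 0, 0], [0, 0, 0]], [[0, 0, 0], [0, 0, 0]], [[0, 0, 0], [0, 0, 0]], [[0, 0.01, 0.05], [0, 0, 0]], [[0, 0, 0], [0, 0, 0]]], claw=0.6)

```text
time_s: 10.55
position: [0.4748, 0.065, 0.0752]
tool_rot: [[1.0, -0.0, -0.001], [-0.0, -1.0, -0.0], [-0.001, 0.0, -1.0]]
ft_force: [0.2, 0.5, 0.0]
grip_width: 0.0343
gripper_force: 0.0
```

Call:
move_arm(motion=[[[0, 0, 0], [0, 0, 0]], [[0, 0, 0], [0, 0, 0]], [[0, 0, 0], [0, 0, 0]], [[0, 0, 0], [0, 0, 0]], [[0, 0, 0], [0, 0, 0]]], claw=1)

```text
time_s: 11.05
position: [0.4752, 0.0655, 0.076]
tool_rot: [[1.0, 0.0, 0.001], [0.0, -1.0, 0.001], [0.001, -0.001, -1.0]]
ft_force: [-0.9, 4.0, 6.0]
grip_width: 0.0158
gripper_force: 40.8
```

Call:
move_arm(motion=[[[0, 0, -0.02], [0, 0, 0]], [[0, 0, -0.05], [0, 0, 0]], [[0, 0, -0.1], [0, 0, 0]], [[0, 0, -0.1], [0, 0, 0]], [[0, 0, -0.1], [0, 0, 0]], [[0, 0, 0], [0, 0, 0]], [[0, 0, 0], [0, 0, 0]], [[0, 0, 0], [0, 0, 0]], [[0, 0, 0], [0, 0, 0]]], force=80)

```text
time_s: 11.95
position: [0.4749, 0.0651, 0.0938]
tool_rot: [[1.0, 0.0, -0.0], [0.0, -1.0, 0.0], [-0.0, -0.0, -1.0]]
ft_force: [-1.1, 0.5, -5.7]
grip_width: 0.0137
gripper_force: 79.4
```

Run:
```python
from rig import env, viewer
from h import *
o=env.observe(); print(o["ft_force"],o["wrist_torque"],o["position"])
d=viewer.get_image("scene"); P=cloud(d)
o=env.observe(); print(o["ft_force"])
d2=d["frame"][140:260,260:400]
d=viewer.get_image("top");o=env.observe(); print(o["ft_force"])
cv2.imwrite("pics/c5.png",cv2.resize(d2,None,fx=5,fy=5,interpolation=cv2.INTER_CUBIC)[:,:,::-1])
```

```text
[-1.06791573  0.46699877 -5.65614339] [ 0.0116924  -0.01376141 -0.012798  ] [0.47485468 0.06512369 0.09383784]
[-0.05585124  0.00705917 -6.65857353]
[-0.4752409  -0.12508178 -6.55871631]
```

About 6.4 N of weight, so this is the full one, provided the other two confirm it. I'll set it back down and do the light ones first.

Call:
move_arm(motion=[[[0, 0, 0.1], [0, 0, 0]], [[0, 0, 0.1], [0, 0, 0]], [[0, 0, 0.08], [0, 0, 0]], [[0, 0, 0.05], [0, 0, 0]], [[0, 0, 0.025], [0, 0, 0]], [[0, 0, 0], [0, 0, 0]]])

```text
time_s: 12.65
position: [0.475, 0.0652, 0.0764]
tool_rot: [[1.0, 0.0, 0.0], [0.0, -1.0, 0.0], [0.0, -0.0, -1.0]]
ft_force: [0.5, 0.2, -4.7]
grip_width: 0.0144
gripper_force: 79.6
```

Call:
move_arm(motion=[[[0, 0, 0], [0, 0, 0]], [[0, 0, 0], [0, 0, 0]], [[0, 0, 0], [0, 0, 0]], [[0, 0, 0], [0, 0, 0]], [[0, 0, -0.2], [0, 0, 0]], [[0, 0, -0.6], [0, 0, 0]], [[0, 0, -0.8], [0, 0, 0]], [[0, -0.6, -0.4], [0, 0, 0]], [[0, -0.8, 0], [0, 0, 0]], [[-0.08, -0.8, 0], [0, 0, 0]], [[-0.08, -0.8, 0], [0, 0, 0]], [[0, -0.64, 0], [0, 0, 0]], [[0, 0, 0], [0, 0, 0]]], claw=0.55)

```text
time_s: 13.95
position: [0.4665, 0.2502, 0.177]
tool_rot: [[1.0, 0.004, 0.001], [0.004, -1.0, 0.001], [0.001, -0.001, -1.0]]
ft_force: [-0.2, -0.9, -0.1]
grip_width: 0.0381
gripper_force: 0.0
```

Call:
move_arm(motion=[[[0, -0.02, 0.5], [0, 0, 0]], [[0, 0, 0.6], [0, 0, 0]], [[0, 0, 0.4], [0, 0, 0]], [[0, 0, 0.2], [0, 0, 0]], [[0, 0, 0.15], [0, 0, 0]], [[0, 0, 0.1], [0, 0, 0]], [[0, 0, 0.05], [0, 0, 0]], [[0, 0, 0], [0, 0, 0]]])

```text
time_s: 14.75
position: [0.4672, 0.2481, 0.0766]
tool_rot: [[1.0, 0.0, 0.001], [0.0, -1.0, 0.0], [0.001, -0.0, -1.0]]
ft_force: [0.4, 0.5, 0.6]
grip_width: 0.0386
gripper_force: 0.0
```

Call:
move_arm(motion=[[[0, 0, 0], [0, 0, 0]], [[0, 0, 0], [0, 0, 0]], [[0, 0, 0], [0, 0, 0]], [[0, 0, 0], [0, 0, 0]], [[0, 0, 0], [0, 0, 0]]], claw=1, force=40)

```text
time_s: 15.25
position: [0.4675, 0.2485, 0.0769]
tool_rot: [[1.0, 0.0, 0.002], [0.0, -1.0, 0.001], [0.002, -0.001, -1.0]]
ft_force: [-0.1, 2.6, 5.6]
grip_width: 0.0159
gripper_force: 39.5
```

Call:
move_arm(motion=[[[0, 0, -0.02], [0, 0, 0]], [[0, 0, -0.05], [0, 0, 0]], [[0, 0, -0.1], [0, 0, 0]], [[0, 0, -0.2], [0, 0, 0]], [[0, 0, -0.3], [0, 0, 0]], [[0, 0, -0.5], [0, 0, 0]], [[0, 0, -0.6], [0, 0, 0]], [[0, 0, -0.5], [0, 0, 0]], [[0, 0, -0.4], [0, 0, 0]], [[0, 0, -0.2], [0, 0, 0]], [[0, 0, -0.1], [0, 0, 0]], [[0, 0, 0], [0, 0, 0]], [[0, 0, 0], [0, 0, 0]], [[0, 0, 0], [0, 0, 0]]], force=80)

```text
time_s: 16.65
position: [0.4667, 0.248, 0.2238]
tool_rot: [[1.0, -0.0, -0.002], [-0.0, -1.0, -0.001], [-0.002, 0.001, -1.0]]
ft_force: [-0.4, -0.5, -4.0]
grip_width: 0.0142
gripper_force: 78.6
```

Run:
```python
from rig import env, viewer
from h import *
f=[]
for i in range(3):
    d=viewer.get_image("scene"); o=env.observe(); f.append(o["ft_force"][2])
print(f,o["wrist_torque"],o["position"],o["grip_width"]); np.savez("scene3.npz",**d)
P=cloud(d); m=(abs(P[...,0]-.467)<.05)&(abs(P[...,1]-.248)<.055)&(P[...,2]>.1)&(P[...,2]<.3)
v,u=np.where(m); print(u.min(),u.max(),v.min(),v.max(),np.percentile(P[m][:,2],[1,5,50]))
cv2.imwrite("pics/c5.png",cv2.resize(d["frame"][90:240,180:380],None,fx=4,fy=4,interpolation=cv2.INTER_CUBIC)[:,:,::-1])
```

```text
[np.float64(-3.8726726203983426), np.float64(-2.9784697932814352), np.float64(-3.9587721814995116)] [-0.03621647 -0.01716626 -0.05047684] [0.46685456 0.24804322 0.22431135] 0.013968911659856385
248 287 165 229 [0.15125043 0.15898692 0.2282163 ]
```

View pics/c5.png

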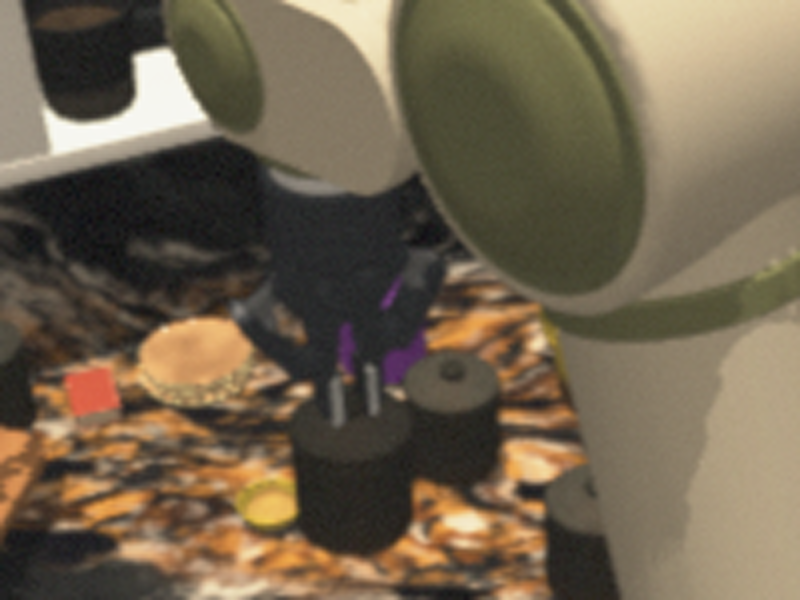

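It hangs upright at crop (355,450) with about 3.7 N of weight, so it's a light one. I'm carrying it to the right well.

Call:
move_arm(motion=[[[0, 0.15, 0], [0, 0, 0]], [[0, 0.3, 0], [0, 0, 0]], [[0.04, 0.5, 0], [0, 0, 0]], [[0.08, 0.7, 0], [0, 0, 0]], [[0.08, 0.7, 0], [0, 0, 0]], [[0.08, 0.7, 0], [0, 0, 0]], [[0.08, 0.7, 0], [0, 0, 0]], [[0.08, 0.7, 0], [0, 0, 0]], [[0.08, 0.7, 0], [0, 0, 0]], [[0.08, 0.7, 0], [0, 0, 0]], [[0.08, 0.7, 0], [0, 0, 0]], [[0.08, 0.7, 0], [0, 0, 0]], [[0.08, 0.7, 0], [0, 0, 0]], [[0.08, 0.7, 0], [0, 0, 0]], [[0.04, 0.5, 0], [0, 0, 0]], [[0, 0.25, 0], [0, 0, 0]], [[0, 0.14, 0], [0, 0, 0]], [[0, 0, 0], [0, 0, 0]], [[0, 0, 0], [0, 0, 0]], [[0, 0, 0], [0, 0, 0]]])

```text
time_s: 18.8
position: [0.515, -0.2279, 0.2249]
tool_rot: [[1.0, 0.001, 0.0], [0.001, -1.0, 0.0], [0.0, -0.0, -1.0]]
ft_force: [1.0, -0.0, -3.5]
grip_width: 0.014
gripper_force: 78.8
```

Run:
```python
from rig import env, viewer
from h import *
o=env.observe(); print(o["position"],o["ft_force"],o["grip_width"])
d=viewer.get_image("top"); s=viewer.get_image("scene"); np.savez("scene4.npz",**s); np.savez("top4.npz",**d)
a=cv2.resize(s["frame"][100:260,300:500],None,fx=2,fy=2); b=cv2.resize(d["frame"][130:290,330:530],None,fx=2,fy=2)
cv2.imwrite("pics/c6.png",np.hstack([a,b])[:,:,::-1])
```

```text
[ 0.5150016  -0.22785477  0.22494308] [ 0.95326833 -0.04326821 -3.45488986] 0.014021093935111802
```

View pics/c6.png

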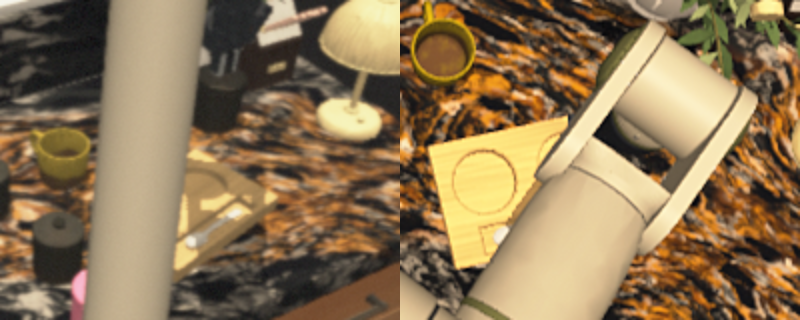

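The tin is over the right well and hangs upright in the scene view at crop (220,95). I'm lowering it to just above the rim.

Call:
move_arm(motion=[[[0, 0.02, 0.2], [0, 0, 0]], [[0, 0, 0.4], [0, 0, 0]], [[0, 0, 0.5], [0, 0, 0]], [[0, 0, 0.5], [0, 0, 0]], [[0, 0, 0.4], [0, 0, 0]], [[0, 0, 0.2], [0, 0, 0]], [[0, 0, 0.12], [0, 0, 0]], [[0, 0, 0], [0, 0, 0]]])

```text
time_s: 19.7
position: [0.515, -0.2298, 0.1085]
tool_rot: [[1.0, 0.0, -0.0], [0.0, -1.0, 0.0], [-0.0, -0.0, -1.0]]
ft_force: [0.1, 0.5, -2.4]
grip_width: 0.014
gripper_force: 78.8
```

Call:
move_arm(motion=[[[0, 0, 0.05], [0, 0, 0]], [[0, 0, 0.05], [0, 0, 0]], [[0, 0, 0.05], [0, 0, 0]], [[0, 0, 0], [0, 0, 0]]])

```text
time_s: 20.1
position: [0.5149, -0.2299, 0.1012]
tool_rot: [[1.0, 0.0, -0.0], [0.0, -1.0, 0.0], [-0.0, -0.0, -1.0]]
ft_force: [-0.2, -0.5, -3.2]
grip_width: 0.014
gripper_force: 78.8
```

Call:
move_arm(motion=[[[0, -0.02, 0.05], [0, 0, 0]], [[0, 0, 0.05], [0, 0, 0]], [[0, 0, 0], [0, 0, 0]]])

```text
time_s: 20.4
position: [0.5148, -0.2287, 0.0959]
tool_rot: [[1.0, 0.0, -0.001], [0.0, -1.0, 0.0], [-0.001, -0.0, -1.0]]
ft_force: [0.6, -0.8, -4.1]
grip_width: 0.0143
gripper_force: 78.8
```

Call:
move_arm(motion=[[[0, 0, 0.05], [0, 0, 0]], [[0, 0, 0.05], [0, 0, 0]], [[0, 0, 0], [0, 0, 0]]])

```text
time_s: 20.7
position: [0.5148, -0.2288, 0.0909]
tool_rot: [[1.0, 0.0, -0.001], [0.0, -1.0, 0.0], [-0.001, -0.0, -1.0]]
ft_force: [0.1, -0.7, -2.3]
grip_width: 0.0141
gripper_force: 78.8
```

Inside the well and moving freely. On to seating it.

Call:
move_arm(motion=[[[0, 0, 0.03], [0, 0, 0]], [[0, 0, 0.03], [0, 0, 0]], [[0, 0, 0.02], [0, 0, 0]], [[0, 0, 0], [0, 0, 0]]])

```text
time_s: 21.1
position: [0.5151, -0.2289, 0.0874]
tool_rot: [[1.0, 0.0, 0.0], [0.0, -1.0, -0.0], [0.0, 0.0, -1.0]]
ft_force: [0.9, 0.3, -2.3]
grip_width: 0.0142
gripper_force: 79.0
```

Call:
move_arm(motion=[[[0, 0, 0.02], [0, 0, 0]], [[0, 0, 0.015], [0, 0, 0]], [[0, 0, 0], [0, 0, 0]]])

```text
time_s: 21.4
position: [0.5156, -0.2287, 0.0872]
tool_rot: [[1.0, 0.0, 0.002], [0.0, -1.0, -0.001], [0.002, 0.001, -1.0]]
ft_force: [-2.3, 3.0, 10.4]
grip_width: 0.0142
gripper_force: 80.9
```

Call:
move_arm(motion=[[[0, 0, 0], [0, 0, 0]], [[0, 0, 0], [0, 0, 0]], [[0, 0, 0], [0, 0, 0]], [[0, 0, 0], [0, 0, 0]], [[0, 0, -0.2], [0, 0, 0]], [[0, 0, -0.6], [0, 0, 0]], [[0, 0, -0.8], [0, 0, 0]], [[0, 0, -0.4], [0, 0, 0]], [[0.15, -0.45, 0], [0, 0, 0]], [[0.3, -0.75, 0], [0, 0, 0]], [[0.3, -0.75, 0], [0, 0, 0]], [[0.3, -0.75, 0], [0, 0, 0]], [[0.3, -0.75, 0], [0, 0, 0]], [[0.3, -0.75, 0], [0, 0, 0]], [[0.3, -0.75, 0], [0, 0, 0]], [[0.3, -0.75, 0], [0, 0, 0]], [[0.3, -0.6, 0], [0, 0, 0]], [[0, -0.25, 0], [0, 0, 0]], [[0, 0, 0], [0, 0, 0]], [[0, 0, 0], [0, 0, 0]]], claw=0.55)

```text
time_s: 23.4
position: [0.6422, 0.0977, 0.1858]
tool_rot: [[1.0, -0.0, -0.0], [-0.0, -1.0, -0.0], [-0.0, 0.0, -1.0]]
ft_force: [-0.1, -0.2, -0.2]
grip_width: 0.0383
gripper_force: 0.0
```

Run:
```python
from rig import env, viewer
from h import *
d=viewer.get_image("top"); P=cloud(d); print(env.observe()["position"])
(a,b),r=lid(d,415,209,.08,.12,P=P,w=25); print("placed",a,b,r,ray(d,a,b,.097), np.percentile(P[200:216,405:425,2],[20,50,80]))
(a,b),r=lid(d,306,220,.075,.11,P=P); print("full",ray(d,a,b,.087),r)
np.savez("top5.npz",**d)
```

```text
[0.64221569 0.09732852 0.18589244]
placed 418.5 208.0 14.840922355651855 [ 0.51415928 -0.22444332  0.097     ] [0.09207034 0.09498084 0.0984798 ]
full [0.4752558  0.04856007 0.087     ] 12.54003620147705
```

Call:
move_arm(motion=[[[0, -0.02, 0.5], [0, 0, 0]], [[0, 0, 0.6], [0, 0, 0]], [[0, 0, 0.5], [0, 0, 0]], [[0, 0, 0.25], [0, 0, 0]], [[0, 0, 0.15], [0, 0, 0]], [[0, 0, 0.12], [0, 0, 0]], [[0, 0, 0.06], [0, 0, 0]], [[0, 0, 0], [0, 0, 0]]])

```text
time_s: 24.25
position: [0.6427, 0.0996, 0.0769]
tool_rot: [[1.0, 0.0, 0.001], [0.0, -1.0, -0.0], [0.001, 0.0, -1.0]]
ft_force: [1.1, -0.0, 0.3]
grip_width: 0.0385
gripper_force: 0.0
```

Call:
move_arm(motion=[[[0, 0, 0], [0, 0, 0]], [[0, 0, 0], [0, 0, 0]], [[0, 0, 0], [0, 0, 0]], [[0, 0, 0], [0, 0, 0]], [[0, 0, 0], [0, 0, 0]]], claw=1, force=40)

```text
time_s: 24.75
position: [0.6428, 0.1, 0.0773]
tool_rot: [[1.0, 0.0, 0.002], [0.0, -1.0, 0.0], [0.002, -0.0, -1.0]]
ft_force: [-1.4, 2.7, 6.1]
grip_width: 0.016
gripper_force: 39.1
```

Call:
move_arm(motion=[[[0, 0, -0.02], [0, 0, 0]], [[0, 0, -0.05], [0, 0, 0]], [[0, 0, -0.1], [0, 0, 0]], [[0, 0, -0.2], [0, 0, 0]], [[0, 0, -0.3], [0, 0, 0]], [[0, 0, -0.5], [0, 0, 0]], [[0, 0, -0.6], [0, 0, 0]], [[0, 0, -0.5], [0, 0, 0]], [[0, 0, -0.4], [0, 0, 0]], [[0, 0, -0.2], [0, 0, 0]], [[0, 0, -0.1], [0, 0, 0]], [[0, 0, 0], [0, 0, 0]], [[0, 0, 0], [0, 0, 0]], [[0, 0, 0], [0, 0, 0]]], force=80)

```text
time_s: 26.15
position: [0.6422, 0.0996, 0.2239]
tool_rot: [[1.0, 0.0, -0.002], [0.0, -1.0, 0.0], [-0.002, -0.0, -1.0]]
ft_force: [-0.4, 0.0, -4.0]
grip_width: 0.0135
gripper_force: 78.4
```

Call:
move_arm(motion=[[[-0.1, 0.15, 0], [0, 0, 0]], [[-0.2, 0.3, 0], [0, 0, 0]], [[-0.34, 0.45, 0], [0, 0, 0]], [[-0.34, 0.45, 0], [0, 0, 0]], [[-0.34, 0.45, 0], [0, 0, 0]], [[-0.34, 0.45, 0], [0, 0, 0]], [[-0.34, 0.45, 0], [0, 0, 0]], [[-0.34, 0.45, 0], [0, 0, 0]], [[-0.34, 0.45, 0], [0, 0, 0]], [[-0.25, 0.35, 0], [0, 0, 0]], [[-0.15, 0.2, 0], [0, 0, 0]], [[-0.04, 0.07, 0], [0, 0, 0]], [[0, 0, 0], [0, 0, 0]], [[0, 0, 0], [0, 0, 0]], [[0, 0, 0], [0, 0, 0]]])

```text
time_s: 27.65
position: [0.4868, -0.1108, 0.2249]
tool_rot: [[1.0, 0.001, 0.0], [0.001, -1.0, 0.0], [0.0, -0.0, -1.0]]
ft_force: [-0.3, -0.6, -4.6]
grip_width: 0.0141
gripper_force: 78.4
```

Call:
move_arm(motion=[[[0, 0, 0.2], [0, 0, 0]], [[0, 0, 0.4], [0, 0, 0]], [[0, 0, 0.5], [0, 0, 0]], [[0, 0, 0.5], [0, 0, 0]], [[0, 0, 0.4], [0, 0, 0]], [[0, 0, 0.2], [0, 0, 0]], [[0, 0, 0.12], [0, 0, 0]], [[0, 0, 0], [0, 0, 0]]])

```text
time_s: 28.45
position: [0.4865, -0.1112, 0.1087]
tool_rot: [[1.0, 0.0, -0.0], [0.0, -1.0, 0.0], [-0.0, -0.0, -1.0]]
ft_force: [-0.6, -0.2, -2.7]
grip_width: 0.0139
gripper_force: 78.5
```

Call:
move_arm(motion=[[[0, 0.01, 0.05], [0, 0, 0]], [[0, 0, 0.05], [0, 0, 0]], [[0, 0, 0.05], [0, 0, 0]], [[0, 0, 0], [0, 0, 0]]])

```text
time_s: 28.85
position: [0.4864, -0.1119, 0.1015]
tool_rot: [[1.0, 0.0, -0.0], [0.0, -1.0, 0.0], [-0.0, -0.0, -1.0]]
ft_force: [0.1, 0.2, -4.0]
grip_width: 0.0137
gripper_force: 78.5
```

Call:
move_arm(motion=[[[0, 0, 0.05], [0, 0, 0]], [[0, 0, 0.05], [0, 0, 0]], [[0, 0, 0], [0, 0, 0]]])

```text
time_s: 29.15
position: [0.4863, -0.1118, 0.0962]
tool_rot: [[1.0, 0.0, -0.001], [0.0, -1.0, 0.0], [-0.001, -0.0, -1.0]]
ft_force: [0.5, 0.2, -4.3]
grip_width: 0.0139
gripper_force: 78.5
```

Call:
move_arm(motion=[[[0, 0, 0.05], [0, 0, 0]], [[0, 0, 0.05], [0, 0, 0]], [[0, 0, 0], [0, 0, 0]]])

```text
time_s: 29.45
position: [0.4863, -0.1118, 0.0912]
tool_rot: [[1.0, 0.0, -0.001], [0.0, -1.0, 0.0], [-0.001, -0.0, -1.0]]
ft_force: [-0.8, -0.1, -2.3]
grip_width: 0.0136
gripper_force: 78.5
```

Call:
move_arm(motion=[[[0, 0, 0.03], [0, 0, 0]], [[0, 0, 0.03], [0, 0, 0]], [[0, 0, 0.02], [0, 0, 0]], [[0, 0, 0], [0, 0, 0]]])

```text
time_s: 29.85
position: [0.4866, -0.1119, 0.0877]
tool_rot: [[1.0, 0.0, 0.0], [0.0, -1.0, -0.0], [0.0, 0.0, -1.0]]
ft_force: [0.3, 0.8, -1.4]
grip_width: 0.0138
gripper_force: 78.7
```

Call:
move_arm(motion=[[[0, 0, 0.015], [0, 0, 0]], [[0, 0, 0], [0, 0, 0]]])

```text
time_s: 30.05
position: [0.4868, -0.1118, 0.0876]
tool_rot: [[1.0, 0.0, 0.001], [0.0, -1.0, -0.0], [0.001, 0.0, -1.0]]
ft_force: [-0.5, 3.1, 5.7]
grip_width: 0.0138
gripper_force: 79.4
```

Call:
move_arm(motion=[[[0, 0, 0], [0, 0, 0]], [[0, 0, 0], [0, 0, 0]], [[0, 0, 0], [0, 0, 0]], [[0, 0, 0], [0, 0, 0]], [[0, 0, -0.2], [0, 0, 0]], [[0, 0, -0.6], [0, 0, 0]], [[0, 0, -0.8], [0, 0, 0]], [[0, 0, -0.4], [0, 0, 0]], [[0, -0.4, 0], [0, 0, 0]], [[-0.05, -0.6, 0], [0, 0, 0]], [[-0.06, -0.7, 0], [0, 0, 0]], [[-0.06, -0.7, 0], [0, 0, 0]], [[-0.06, -0.6, 0], [0, 0, 0]], [[0, -0.4, 0], [0, 0, 0]], [[0, -0.14, 0], [0, 0, 0]], [[0, 0, 0], [0, 0, 0]], [[0, 0, 0], [0, 0, 0]]], claw=0.55)

```text
time_s: 31.75
position: [0.4752, 0.0644, 0.187]
tool_rot: [[1.0, -0.0, 0.0], [-0.0, -1.0, -0.0], [0.0, 0.0, -1.0]]
ft_force: [-0.3, 0.0, 0.4]
grip_width: 0.0387
gripper_force: 0.0
```

Run:
```python
from rig import env, viewer
from h import *
d=viewer.get_image("top"); P=cloud(d); print(env.observe()["position"])
for n,u,v in(("R",415,209),("L",372,220)):
    (a,b),r=lid(d,u,v,.08,.12,P=P,w=24); print(n,a,b,r,ray(d,a,b,.097), np.percentile(P[v-8:v+8,u-8:u+8,2],[20,50,80]))
```

```text
[0.47514851 0.06420262 0.18689089]
R 418.5 208.0 14.840922355651855 [ 0.51415928 -0.22444332  0.097     ] [0.09232671 0.09528042 0.09900571]
L 374.7608642578125 216.97825622558594 14.796296119689941 [ 0.48758016 -0.11070074  0.097     ] [0.0922373  0.0951876  0.09972034]
```

Both light tins are seated, with lids near 0.095 m and level. Now the full one.

Call:
move_arm(motion=[[[0, -0.015, 0.5], [0, 0, 0]], [[0, 0, 0.6], [0, 0, 0]], [[0, 0, 0.5], [0, 0, 0]], [[0, 0, 0.25], [0, 0, 0]], [[0, 0, 0.15], [0, 0, 0]], [[0, 0, 0.13], [0, 0, 0]], [[0, 0, 0.08], [0, 0, 0]], [[0, 0, 0], [0, 0, 0]]])

```text
time_s: 32.6
position: [0.475, 0.0657, 0.0763]
tool_rot: [[1.0, -0.0, 0.0], [-0.0, -1.0, -0.0], [0.0, 0.0, -1.0]]
ft_force: [0.5, 1.2, 0.2]
grip_width: 0.0382
gripper_force: 0.0
```

Call:
move_arm(motion=[[[0, 0, 0], [0, 0, 0]], [[0, 0, 0], [0, 0, 0]], [[0, 0, 0], [0, 0, 0]], [[0, 0, 0], [0, 0, 0]], [[0, 0, 0], [0, 0, 0]]], claw=1, force=40)

```text
time_s: 33.1
position: [0.4753, 0.0658, 0.0769]
tool_rot: [[1.0, 0.0, 0.001], [0.0, -1.0, -0.0], [0.001, 0.0, -1.0]]
ft_force: [-1.1, -1.8, 6.2]
grip_width: 0.0161
gripper_force: 39.1
```

Call:
move_arm(motion=[[[0, 0, -0.02], [0, 0, 0]], [[0, 0, -0.05], [0, 0, 0]], [[0, 0, -0.1], [0, 0, 0]], [[0, 0, -0.2], [0, 0, 0]], [[0, 0, -0.3], [0, 0, 0]], [[0, 0, -0.5], [0, 0, 0]], [[0, 0, -0.6], [0, 0, 0]], [[0, 0, -0.6], [0, 0, 0]], [[0, 0, -0.5], [0, 0, 0]], [[0, 0, -0.4], [0, 0, 0]], [[0, 0, -0.2], [0, 0, 0]], [[0, 0, -0.1], [0, 0, 0]], [[0, 0, -0.03], [0, 0, 0]], [[0, 0, 0], [0, 0, 0]], [[0, 0, 0], [0, 0, 0]], [[0, 0, 0], [0, 0, 0]], [[0, 0, 0], [0, 0, 0]], [[0, 0, 0], [0, 0, 0]]], force=80)

```text
time_s: 34.9
position: [0.4749, 0.0659, 0.2561]
tool_rot: [[1.0, 0.0, -0.0], [0.0, -1.0, 0.0], [-0.0, -0.0, -1.0]]
ft_force: [-0.7, -0.0, -6.7]
grip_width: 0.0134
gripper_force: 78.6
```

Run:
```python
from rig import env, viewer
from h import *
d=viewer.get_image("scene"); t=viewer.get_image("top"); o=env.observe(); print(o["position"],o["ft_force"],o["qvel"].round(2),o["grip_width"])
a=cv2.resize(d["frame"][100:280,200:400],None,fx=2,fy=2); b=cv2.resize(t["frame"][120:300,220:460],None,fx=1.667*1,fy=2)
cv2.imwrite("pics/c7.png",np.hstack([a,b])[:,:,::-1])
```

```text
[0.47495071 0.06587656 0.25618196] [-0.02961421 -0.57944948 -6.18727153] [ 0.01 -0.05  0.03  0.01  0.07 -0.12] 0.013536697135855227
```

View pics/c7.png

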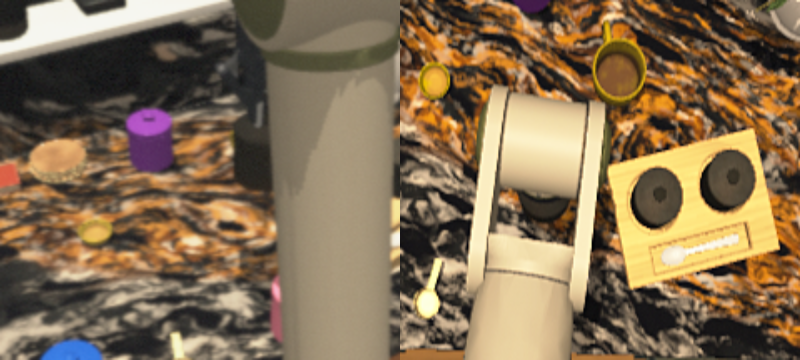

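Both light tins sit in the wells at crop (657,195) and (728,180). The mug, bowl and scoop haven't moved. The full tin (about 6.5 N) is held upright and still, with its underside about 18 cm up.

```bash
python3 -c "
from rig import env
print(env.close_job())"
```

```text
the job is handed in; nothing more can be done
None
```

The job is handed in at about 35 s: the two light canisters are seated in the wells, and the gripper is holding the full one upright and still, about 18 cm above the worktop.

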